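# Open the safety-capped bottle kept in the garage drawer

## Task

Pull the drawer of the small grey cabinet out until it stops; in it stands a bottle with a push-and-turn safety cap. Press the cap fully down first, then twist it counterclockwise while it is down until it comes free, lift it straight up and finish holding it in the gripper, level and still, about 8 cm above where it sat, over the bottle, with the drawer left open. Leave everything else where it is.

Things in the scene. Friction and masses are not known exactly. Their poses are not given: they have to be found in the camera images.
- cabinet: Small grey sheet-steel cabinet standing fixed on the ledge, 250 deep (x) x 260 wide (y) x 155 high, one drawer. Origin: at ledge height under the middle of its front face (the drawer's panel stands ahead of it). Its front, with the drawer, faces its own -x (towards the robot, yaw within 0.3 rad). Its top is at height 155; nothing stands within 40 mm of the top's front edge.
- drawer (a joint): How far the drawer is out, m: 0 shut (at the start), 0.160 at its stop. It slides along the cabinet's own -x with 3 N of friction and stays where left. Its front is a panel 15 thick, 256 wide, top edge at height 142, just ahead of the cabinet's front; its sides and back are only 72 high. Low things, at most 70 high, share the drawer.
- drawer_handle (a point): Middle of the drawer's handle: a level round aluminium bar, 10 mm thick, 100 long along the drawer's y, at height 130 (25 mm below the cabinet's top), its centre line 45 mm ahead of the drawer's front panel (40 mm clear behind it), joined to the panel only at its two ends. Axes are the cabinet's.
- bottle_neck (a point): Point on the bottle's upright axis at the height (101) of the closed cap's underside; fixed to the bottle, moves with the drawer, axes as the cabinet's. It lies 138 mm behind the handle bar (78 mm behind the panel's inner face) and 35 mm to -y of the drawer's middle; with the drawer at its stop it is 82 mm ahead of the cabinet's front.
- bottle_shoulder (a point): Round grey plastic bottle, 60 diameter, its shoulder narrowing upwards from height 73 to 88, so 13 mm below the closed cap; held fast and kept from turning by a square holder in the drawer. This point: on its axis at the top of the shoulder, height 88. With the drawer out, nothing else as high as its shoulder is within 70 mm of its axis.
- cap: White ribbed push-and-turn cap, 49 diameter, 34 high, 30-56 g, loose. Origin: centre of its underside, z up; closed, it matches bottle_neck (2 mm play). To free it: first push down 5 to 7 mm (hard stop 7.5) and, held down, turn counterclockwise seen from above; from 52 to 68 degrees it can be lifted, firm stop at about 70; clockwise is blocked. Wholly clear of the neck 32 mm up.
- spring_disc (a joint): Spring disc in the mouth of the bottle that pushes the cap up, m: 0 with the cap closed, grows as the cap is pressed down, 0.0075 at the hard stop, -0.002 with the cap off. It pushes up with 3 N at 0 and 1.5 N more per mm, so 12 N at 6 mm.
- bin_lower: Bystander: clear bin 170 x 130 x 83 with clip-on lid holding black clips, on the ledge, under the other bin. Origin centre of underside.
- bin_upper: Bystander: empty clear bin of the same size, stacked on the lower one.
- funnel: Bystander: grey plastic funnel standing mouth down, 114 diameter, 133 high. Origin centre of underside.
- nut_driver: Bystander: steel nut driver with black handle, 217 long, 26 thick, lying on the ledge in front of the robot. Origin under its middle, x along it.
- scraper: Bystander: rigid ice scraper, 195 long, 16 thick, lying across the middle of the cabinet's top. Origin on its underside.
- jug: Bystander: tall grey bottle, 84 diameter, 210 high, with black cap, standing on the ledge. Origin centre of underside.
- grease_tin: Bystander: steel tin, 72 diameter, 70 high, standing on the ledge. Origin centre of underside.

How it is judged (in metres and radians):
On the way, in this order (a step that is already met when the one before it is completed fails the run):
1. the drawer is pulled out to its stop (within 15 mm) (value of joint drawer above 0.145 m), for 0.1 s.
2. the cap is pressed down at least 4 mm against its spring before it is turned (by more than 12 degrees) (value of joint spring_disc above 0.004 m and angle between the x axis of cap and the x axis of bottle_neck, either way round below 0.21 rad), for 0.05 s.
3. the cap is turned at least 40 degrees while still down on the bottle (angle between the x axis of cap and the x axis of bottle_neck, either way round above 0.7 rad and z of cap in the frame of bottle_neck below 0.003 m).
4. the cap is lifted clear of the neck (z of cap in the frame of bottle_neck above 0.034 m), for 0.05 s.
At the end, for the whole second after the job is handed in: The gripper holds the cap and nothing else touches it: its underside 50 to 120 mm above where it sat closed, within 30 mm of the bottle's axis sideways, tilted less than 17 degrees, moving slower than 30 mm/s; the drawer is still out to within 25 mm of its stop (value of joint drawer above 0.135 m and z of cap in the frame of bottle_neck between 0.05 and 0.12 m and horizontal distance between cap and bottle_neck below 0.03 m and angle between cap's own z axis and vertical below 0.3 rad and contact force between cap and the fingers above 1 N and contact force between cap and cabinet below 0.1 N and linear speed of cap below 0.03 m/s); the arm keeps its last pose, push and grip.
It fails at once if a bystander is moved more than 30 mm (60 mm for the scraper lying on the cabinet) (distance of any of bin_lower, bin_upper, funnel, nut_driver, jug, grease_tin from where it was at the start of the episode above 0.03 m or distance of scraper from where it was at the start of the episode above 0.06 m).
It also fails if it takes over 51 s, if anything falls off the work surface, if the arm or the gripper's body presses on something with over 40 N, if the wrist force passes 120 N, or if a joint passes its speed limit or range.

## Robot

A 7-joint arm with a two-finger parallel gripper is mounted at the origin on the work surface. World frame = base frame: x ahead of the robot, y to its left, z up, the work surface at z = 0. Lengths are in m, angles in degrees, forces in N, time in s.
With the tool pointing down it reaches from about 0.425 to 0.875 m from the base axis. Payload 4.7 kg.
Tool frame: the origin (TCP) lies midway between the tips of the shut fingers; the grasp point (between the pads) lies 19 mm behind it; z points along the fingers, y is the direction in which the jaws open and shut (so a half turn about z gives the same grasp; the last joint's range is limited). The gripper opens to 87 mm and grips with 3 to 60 N. Pads are 19 mm wide; open, the fingers measure 117 mm over their backs; the gripper's body (75 mm by 190 mm) begins 51 mm behind the grasp point.
Start: joints at [74.891, 18.392, -4.016, 83.108, 1.295, 78.541, -3.26], TCP at [0.178, -0.625, 0.223] pointing down, gripper open.
Joint ranges: [-163.93, 163.93], [-17.29, 119.83], [-79.2, 71.16], [3.27, 140.29], [-89.18, 269.18], [5.43, 117.66], [-154.24, 154.24]. Speed limits (degrees/s): [147.25, 147.25, 180, 180, 180, 180, 180].

## Interface

Orientations are given as [roll, pitch, yaw] about the fixed x, y, z axes, in that order (R = Rz(yaw) Ry(pitch) Rx(roll)).
In Python, from cell import env gives the robot as it stands.
- The arm moves only by the tool apply_moves, never from a script. Its argument "targets" is a list of rows, each a list of 2 entries, a list of its own where there are three numbers: the shift along the world's x, y, z in mm, then the turn, a rotation vector about the world's x, y, z in rad. A call has 1 to 8 rows; each row is the pose to reach, as a shift and turn from the pose commanded when the call began; what a row does not reach only later rows make up. A row lasts 1/10 s, in which the tool goes at most 50 mm and 8.59 degrees, less where a joint would pass 70% of its speed; a pose out of reach is approached as far as the arm can. A call with a gripper value outside its range is refused whole. "hand" is the finger opening in mm, from 0 to 87, set as the call begins (left out, the last holds). The fingers move at their own pace and stop on an object; "squeeze" is the grip in N (left out, the last holds). Time passes only in rows, so rows that repeat a pose let the fingers close. It gives the time, the measured TCP pose, the force and the opening at its end, in the units of the state.
- env.get_obs(): the state, without advancing time (a new reading comes with each control period).
- env.read_camera(name): name is "scene" or "side" or "wrist"; returns a dict with "image" (384x512x3 uint8, red, green, blue), "camera_matrix" (3x3 intrinsics, pixels), "k1" (the pictures are not rectified: a ray, as slopes to the right and down, at radius r is drawn at 1 + k1 r^2 times it, then the intrinsics apply), "camera_from_world" (4x4, takes a point from world to camera coordinates); the wrist camera has in their place "mount" (4x4, takes a point from camera to tool coordinates, whose origin is the TCP and whose axes are the flange's). Camera axes: x right, y down, z forward; pixel columns grow to the right and rows downward; lengths in m; the calibration is good to about 2 mm. A picture is of the moment at which its call begins: read the wrist's pose just before it. There is no depth.
- env.sign_off(): hands the job in, once; it reports no verdict.
Trained networks look in a picture, given as the dict that the camera call returned (one of the last four; its "shot" number tells which), for a name from the list of things; names that differ only in an ending like _2 or _b are one class to them, and where a whole thing is asked for, a point or a joint stands for the part that bears it (a point fixed in the world has none). Each returns a list of dicts, best first, with "conf" (0 to 1); they miss things now and then, are a little off and sometimes report something else, mostly with a low value. They report only what shows in the picture. A call takes as long as a camera call.
- env.regions_of(picture, target): "region" (384x512 bool, what is visible of it) and "rect" ([left, top, right, bottom] in pixels, round what is visible of it).
The state is a dict: "time_s": time; "qpos": joint angles; "joint_velocities": joint speeds; "effort": joint torques, N m; "tool_pos": TCP position; "tool_rot": TCP orientation; "force": force on the tool from outside, world axes, zero at the start; "wrist_torque": the same for the moment, N m; "grip_width": finger opening in m.
Only numpy, scipy, OpenCV 4.12 (cv2) and the standard library are available. Lean on these libraries where they do the work, as an engineer would, in place of code of your own. Each camera call takes 0.05 s, during which the arm holds its last target. There are 200 camera calls.

## Working session

There is one attempt and no reset: what is moved stays moved. The work goes in short steps, Python scripts to look and compute and a tool call to move; the robot and the scene stay as the last step left them, time stands still between calls to the robot, and variables do not carry over. Pictures are saved under pics/ and viewed, about 8 in all and at most 12, crops included, and the job is handed in when it is done.

Besides the shell and the picture viewer there is one more tool, called after ">>>" as name(argument=value, ...) on one line, values as JSON. apply_moves: Moves the arm, as the interface text tells. Its arguments: {"type":"object","properties":{"targets":{"type":"array","items":{"type":"array"}},"hand":{"type":"number"},"squeeze":{"type":"number"}},"required":["targets"]}

```bash
mkdir -p pics; ls; python3 - <<'E'
from cell import env
import cv2,numpy as np,pickle
o=env.get_obs();print({k:np.round(v,3).tolist() if not isinstance(v,(float,int)) else v for k,v in o.items()})
ims=[]
for n in("scene","side"):
    p=env.read_camera(n);ims.append(p["image"])
    print(n,p["camera_matrix"].tolist(),p["k1"],np.round(p["camera_from_world"],4).tolist())
    d={}
    for t in("cabinet","drawer_handle","drawer","scraper"):
        r=env.regions_of(p,t);print(n,t,[(x["conf"],x["rect"]) for x in r][:3])
        d[t]=r
    pickle.dump((p,d),open(n+".pkl","wb"))
cv2.imwrite("pics/a.png",cv2.resize(cv2.cvtColor(ims[0],4),(800,600)))
cv2.imwrite("pics/b.png",cv2.resize(cv2.cvtColor(ims[1],4),(800,600)))
E
```

```text
pics
{'time_s': 0.0, 'qpos': [74.891, 18.44, -4.018, 83.175, 1.294, 78.54, -3.259], 'joint_velocities': [-0.068, -0.065, 0.059, 0.032, 0.114, 0.001, 0.059], 'effort': [-0.0, -49.129, -0.404, -31.252, -0.064, 0.044, 0.0], 'tool_pos': [0.178, -0.625, 0.221], 'tool_rot': [-179.89, 0.004, 15.922], 'force': [-0.048, 0.551, 0.512], 'wrist_torque': [0.021, 0.01, -0.035], 'grip_width': 0.08671854111720594}
scene [[419.4041562615345, 0.0, 255.19334668448636], [0.0, 419.4041562615345, 190.2040737451871], [0.0, 0.0, 1.0]] -0.10452574756706577 [[0.8908, 0.4541, -0.0161, -0.5229], [0.2735, -0.5641, -0.7791, -0.0535], [-0.3629, 0.6896, -0.6267, 1.649], [0.0, 0.0, 0.0, 1.0]]
scene cabinet [(0.73, [119.7, 288.6, 160.6, 339.2]), (0.66, [248.0, 186.9, 366.2, 298.1])]
scene drawer_handle [(0.64, [251.8, 186.2, 288.9, 263.9])]
scene drawer [(0.86, [245.0, 193.6, 277.6, 263.6])]
scene scraper [(0.93, [286.6, 195.8, 325.2, 235.5]), (0.44, [247.9, 186.2, 367.3, 299.4])]
side [[478.6352001380032, 0.0, 254.80283881060197], [0.0, 478.6352001380032, 186.3780545969033], [0.0, 0.0, 1.0]] -0.059911351435242816 [[0.9993, -0.0341, 0.0153, -0.5862], [-0.0135, -0.711, -0.7031, 0.0866], [0.0348, 0.7024, -0.7109, 1.5841], [0.0, 0.0, 0.0, 1.0]]
side cabinet [(0.57, [264.1, 158.9, 378.1, 253.0])]
side drawer_handle [(0.59, [266.4, 163.2, 287.8, 246.3])]
side drawer [(0.77, [263.8, 164.0, 288.4, 250.8]), (0.2, [200.2, 64.7, 254.9, 110.1])]
side scraper [(0.68, [300.6, 163.5, 324.9, 210.3])]
```

View pics/a.png

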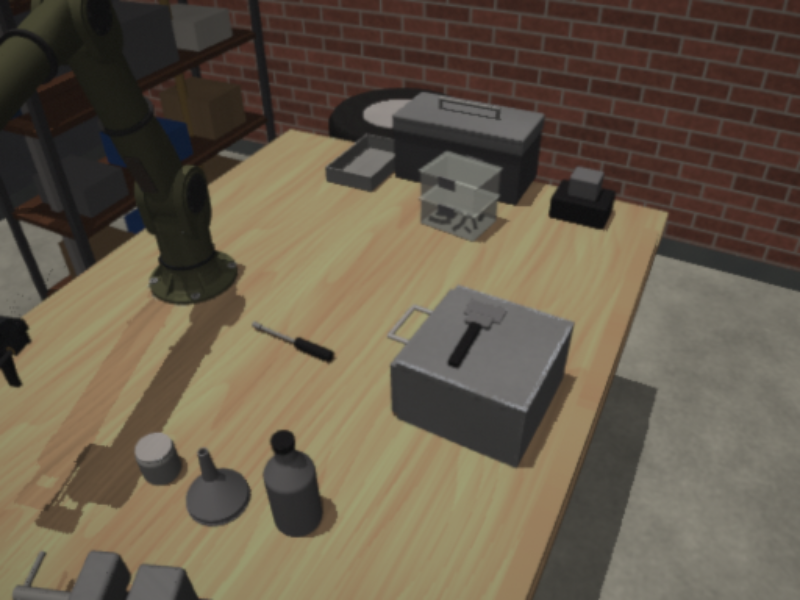

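View pics/b.png

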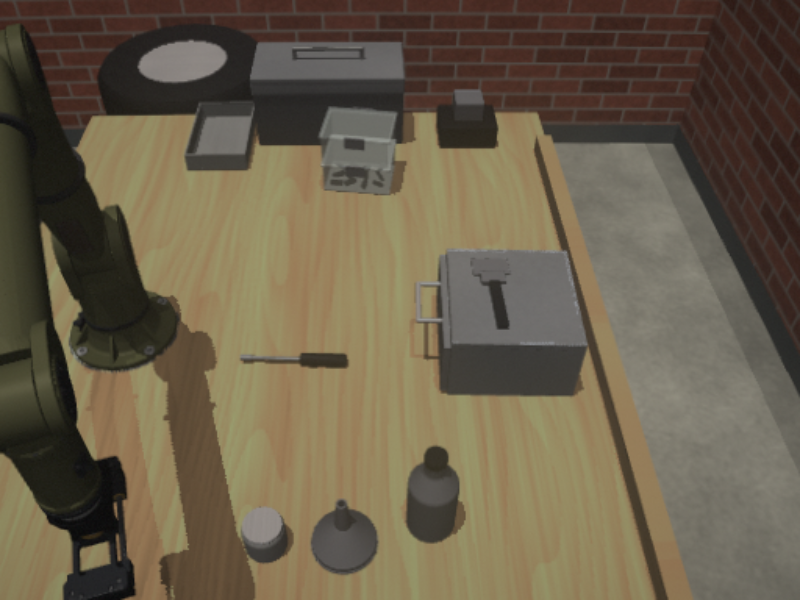

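The side view shows the handle bar from (418,283) to (418,320) and the cabinet top's corners at about (445,253), (443,343), (583,345) and (572,253). In the scene view the bar runs from (390,336) to (414,309). I'll fit x, y and yaw to these.

```bash
cat > h.py <<'E'
import numpy as np,cv2,pickle
from scipy.optimize import least_squares
from scipy.spatial.transform import Rotation as R
def proj(p,X,T=None):
    T=p["camera_from_world"] if T is None else T
    X=np.atleast_2d(X);c=X@T[:3,:3].T+T[:3,3]
    s=c[:,:2]/c[:,2:];s=s*(1+p["k1"]*(s**2).sum(1,keepdims=True))
    K=p["camera_matrix"];return s*[K[0,0],K[1,1]]+[K[0,2],K[1,2]]
def cab(v,X):
    c,s=np.cos(v[2]),np.sin(v[2]);X=np.atleast_2d(X)
    return X@np.array([[c,-s,0],[s,c,0],[0,0,1]]).T+[v[0],v[1],0]
E
python3 - <<'E'
from h import *
P={"h+":(-.06,.05,.13),"h-":(-.06,-.05,.13),"f+":(0,.13,.155),"f-":(0,-.13,.155),"b-":(.25,-.13,.155),"b+":(.25,.13,.155)}
obs={"side":{"h+":(418,284),"h-":(418,320),"f+":(445,252),"f-":(443,343),"b-":(583,345),"b+":(572,253)},
"scene":{"h+":(414,309),"h-":(390,336),"f+":(458,288),"b+":(573,322),"b-":(525,402),"f-":(397,360)}}
pk={n:pickle.load(open(n+".pkl","rb"))[0] for n in obs}
def res(v,full=False):
    o=[]
    for n in obs:
        k=list(obs[n]);e=proj(pk[n],cab(v,[P[i] for i in k]))-np.array([obs[n][i] for i in k])*.64
        if full:print(n,dict(zip(k,np.round(e,1).tolist())))
        o.append(e.ravel())
    return np.concatenate(o)
s=least_squares(res,[.6,0,0],loss="soft_l1");print(s.x);res(s.x,True)
v=s.x;np.save("cab.npy",v)
print("handle",cab(v,(-.06,0,.13)),"neck open",cab(v,(-.082,-.035,.101)),"handle open",cab(v,(-.22,0,.13)))
E
```

```text
[ 0.68125724 -0.05171888 -0.05120546]
side {'h+': [-0.3, 0.1], 'h-': [-0.3, 0.4], 'f+': [1.1, -1.8], 'f-': [5.0, 0.9], 'b-': [2.3, 1.5], 'b+': [-3.4, -0.6]}
scene {'h+': [0.0, -2.8], 'h-': [-0.5, -1.8], 'f+': [0.0, -3.4], 'b+': [0.9, -0.9], 'b-': [-0.1, 5.3], 'f-': [-1.3, -0.3]}
handle [[ 0.62133589 -0.04864789  0.13      ]] neck open [[ 0.59757331 -0.08247599  0.101     ]] handle open [[ 0.4615456 -0.0404586  0.13     ]]
```

>>> apply_moves(targets=[[[0,0,50],[0,0,0]],[[10,15,95],[0,0,0.05]],[[35,45,110],[0,0,0.15]],[[62,80,110],[0,0,0.25]],[[90,118,110],[0,0,0.35]],[[118,156,110],[0,0,0.45]],[[146,194,110],[0,0,0.55]],[[175,233,110],[0,0,0.65]]], hand=40, squeeze=30)

```text
time_s: 1.3
tool_pos: [0.354, -0.3905, 0.3329]
tool_rot: [180.0, 0.0, 53.4]
force: [0.4, -0.1, -0.2]
grip_width: 0.0406
```

>>> apply_moves(targets=[[[30,40,0],[0,0,0.1]],[[60,80,0],[0,0,0.18]],[[90,120,0],[0,0,0.26]],[[118,160,0],[0,0,0.34]],[[147,200,0],[0,0,0.42]],[[175,240,0],[0,0,0.5]],[[205,285,0],[0,0,0.56]],[[235,340,0],[0,0,0.59]]])

```text
time_s: 2.1
tool_pos: [0.5811, -0.0655, 0.3328]
tool_rot: [179.9, 0.0, 87.0]
force: [0.8, 0.1, -0.6]
grip_width: 0.04
```

>>> apply_moves(targets=[[[0,0,0],[0,0,0]],[[0,0,0],[0,0,0]]])

```text
time_s: 2.3
tool_pos: [0.5804, -0.0652, 0.3325]
tool_rot: [-180.0, -0.0, 87.2]
force: [-0.6, -0.1, 0.0]
grip_width: 0.0401
```

```bash
python3 - <<'E'
from h import *
from cell import env
o=env.get_obs();p=env.read_camera("wrist");print(o["time_s"],o["tool_pos"],o["tool_rot"],o["force"]);print(np.round(p["mount"],3).tolist(),p["camera_matrix"].tolist(),p["k1"])
pickle.dump((p,o),open("w1.pkl","wb"))
im=cv2.cvtColor(p["image"],4).copy()
T=np.eye(4);T[:3,:3]=R.from_euler("xyz",o["tool_rot"],degrees=True).as_matrix();T[:3,3]=o["tool_pos"];T=np.linalg.inv(T@p["mount"])
v=np.load("cab.npy")
for q in proj(p,cab(v,[(-.06,.05,.13),(-.06,-.05,.13),(0,.13,.155),(0,-.13,.155),(-.0155,.128,.142),(-.0155,-.128,.142)]),T):
    print(q);cv2.circle(im,tuple(int(a) for a in q),3,(0,0,255),-1)
cv2.imwrite("pics/c.png",cv2.resize(im,(800,600)))
E
```

```text
2.3 [ 0.58038886 -0.0651951   0.33246306] [-1.79988170e+02 -6.76916524e-03  8.71531489e+01] [-0.64458209 -0.10121946  0.03749393]
[[0.0, -0.956, -0.292, 0.081], [1.0, -0.0, 0.001, -0.0], [-0.001, -0.292, 0.956, -0.163], [0.0, 0.0, 0.0, 1.0]] [[331.58471022472463, 0.0, 254.97079628347484], [0.0, 331.58471022472463, 189.11044741824904], [0.0, 0.0, 1.0]] 0.0264968417158652
[292.40381656  99.4213428 ]
[289.31893986 189.3346835 ]
[364.3505711    9.13279064]
[341.56814932 262.35973031]
[343.49111984  14.70401335]
[325.81790989 255.26802773]
```

View pics/c.png

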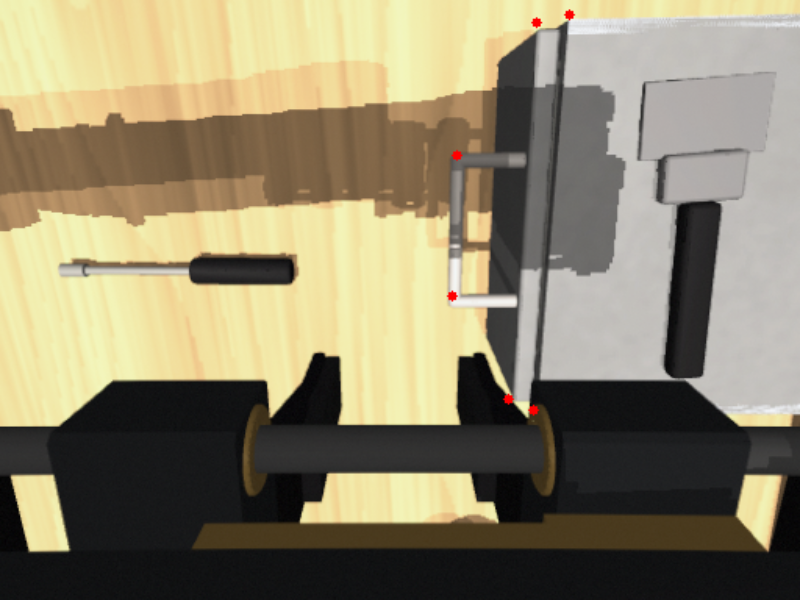

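The overlay matches the picture: the bar's corners are at (458,158) and (453,299), within about 3 px of the prediction. The handle is therefore at about (0.622, -0.051). I'll descend onto it next.

>>> apply_moves(targets=[[[35,10,-30],[0,0,0]],[[42,14,-75],[0,0,0]],[[42,14,-120],[0,0,0]],[[42,14,-155],[0,0,0]],[[42,14,-180],[0,0,0]],[[42,14,-200],[0,0,0]],[[42,14,-214],[0,0,0]],[[42,14,-221],[0,0,0]]], hand=36)

```text
time_s: 3.15
tool_pos: [0.6213, -0.0549, 0.1104]
tool_rot: [-179.9, 0.1, 86.8]
force: [0.4, -0.5, -0.3]
grip_width: 0.0358
```

>>> apply_moves(targets=[[[0,0,0],[0,0,0]],[[0,0,0],[0,0,0]],[[0,0,0],[0,0,0]],[[0,0,0],[0,0,0]],[[0,0,0],[0,0,0]],[[0,0,0],[0,0,0]]], hand=0, squeeze=25)

```text
time_s: 3.75
tool_pos: [0.6214, -0.0527, 0.1125]
tool_rot: [-179.9, 0.0, 87.0]
force: [-5.0, 0.5, 5.6]
grip_width: 0.0089
```

>>> apply_moves(targets=[[[-10,0.5,0],[0,0,0]],[[-30,1.5,0],[0,0,0]],[[-55,3,0],[0,0,0]],[[-80,4,0],[0,0,0]],[[-105,5,0],[0,0,0]],[[-130,6.5,0],[0,0,0]],[[-148,7.5,0],[0,0,0]],[[-158,8,0],[0,0,0]]])

```text
time_s: 4.55
tool_pos: [0.4642, -0.0461, 0.1124]
tool_rot: [179.8, 0.2, 86.9]
force: [3.2, -3.6, 1.3]
grip_width: 0.0095
```

>>> apply_moves(targets=[[[-3,0,0],[0,0,0]],[[-3,0,0],[0,0,0]],[[-3,0,0],[0,0,0]]])

```text
time_s: 4.85
tool_pos: [0.4615, -0.046, 0.1124]
tool_rot: [180.0, 0.1, 86.9]
force: [-2.6, -5.4, 9.2]
grip_width: 0.0088
```

>>> apply_moves(targets=[[[-4,0,0],[0,0,0]],[[-4,0,0],[0,0,0]],[[-4,0,0],[0,0,0]]])

```text
time_s: 5.15
tool_pos: [0.4616, -0.0459, 0.1125]
tool_rot: [179.5, 0.0, 86.9]
force: [10.4, -5.2, -3.2]
grip_width: 0.0094
```

>>> apply_moves(targets=[[[0,0,0],[0,0,0]],[[0,0,0],[0,0,0]],[[0,0,20],[0,0,0]],[[0,0,60],[0,0,0]],[[0,0,110],[0,0,0]],[[40,-15,160],[0,0,0]],[[65,-38,180],[0,0,0]],[[70,-40,180],[0,0,0]]], hand=36)

```text
time_s: 5.95
tool_pos: [0.5307, -0.0872, 0.2943]
tool_rot: [179.7, -0.0, 86.8]
force: [-0.9, 0.2, -0.6]
grip_width: 0.0361
```

>>> apply_moves(targets=[[[0,0,0],[0,0,0]],[[0,0,0],[0,0,0]]], hand=87)

```text
time_s: 6.15
tool_pos: [0.5258, -0.0831, 0.2896]
tool_rot: [-179.8, -0.1, 87.1]
force: [-0.7, -0.0, -1.5]
grip_width: 0.0455
```

```bash
python3 - <<'E'
from h import *
from cell import env
o=env.get_obs();p=env.read_camera("wrist");print(o["time_s"],o["tool_pos"],o["tool_rot"],o["force"])
pickle.dump((p,o),open("w2.pkl","wb"))
r=env.regions_of(p,"cap")
for x in r[:2]:print(x["conf"],x["rect"])
im=cv2.cvtColor(p["image"],4).copy()
T=np.eye(4);T[:3,:3]=R.from_euler("xyz",o["tool_rot"],degrees=True).as_matrix();T[:3,3]=o["tool_pos"];T=np.linalg.inv(T@p["mount"])
v=np.load("cab.npy")
a=np.linspace(0,6.28,12)
L=[(-.22,.05,.13),(-.22,-.05,.13)]+[(-.082+.0245*np.cos(t),-.035+.0245*np.sin(t),.135) for t in a]
for q in proj(p,cab(v,L),T):
    cv2.circle(im,tuple(int(a) for a in q),1,(0,0,255),-1)
cv2.imwrite("pics/d.png",cv2.resize(im,(800,600)))
E
```

```text
6.15 [ 0.52580024 -0.08308329  0.28961958] [-1.79753051e+02 -1.34218602e-01  8.70590821e+01] [-0.68019654 -0.00737693 -1.53303012]
0.84 [300.6, 142.0, 353.2, 194.8]
```

View pics/d.png

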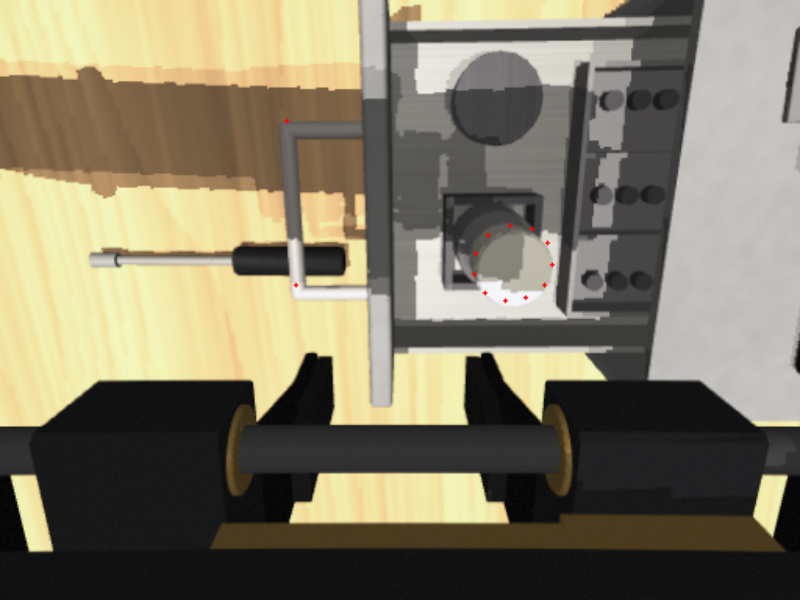

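The drawer is out at its stop, and the cap top is centred at about (513,266) in this view. That puts the cap at about (0.598, -0.085). I'll go down around it.

>>> apply_moves(targets=[[[40,-1,0],[0,0,0]],[[71,-1.5,-10],[0,0,0]],[[71,-1.5,-55],[0,0,0]],[[71,-1.5,-95],[0,0,0]],[[71,-1.5,-130],[0,0,0]],[[71,-1.5,-160],[0,0,0]],[[71,-1.5,-180],[0,0,0]],[[71,-1.5,-189],[0,0,0]]], hand=87)

```text
time_s: 7.05
tool_pos: [0.5954, -0.0853, 0.0998]
tool_rot: [-179.7, -0.0, 87.0]
force: [-0.4, -1.0, 0.8]
grip_width: 0.0872
```

>>> apply_moves(targets=[[[0,0,0],[0,0,0]],[[0,0,0],[0,0,0]]])

```text
time_s: 7.25
tool_pos: [0.5985, -0.0859, 0.1036]
tool_rot: [179.9, 0.0, 87.0]
force: [-0.7, -0.1, 0.3]
grip_width: 0.0866
```

```bash
python3 - <<'E'
from h import *
from cell import env
o=env.get_obs();p=env.read_camera("wrist");q=env.read_camera("side");print(o["time_s"],o["tool_pos"],o["tool_rot"],o["force"],o["grip_width"],o["qpos"])
a=cv2.resize(p["image"],(400,300));b=cv2.resize(q["image"][120:320,210:410],(400,300*400//300))[:300]
b=cv2.resize(q["image"][130:280,210:410],(400,300))
cv2.imwrite("pics/e.png",cv2.cvtColor(np.hstack([a,b]),4))
E
```

```text
7.25 [ 0.59849673 -0.08592813  0.10361279] [1.79928176e+02 1.51496079e-02 8.69897933e+01] [-0.74240793 -0.07816954  0.33899611] 0.08661396695040775 [ 36.72552177  22.01712432 -37.9307827   96.98532046  14.63486931
  65.96207916  -8.18781211]
```

View pics/e.png

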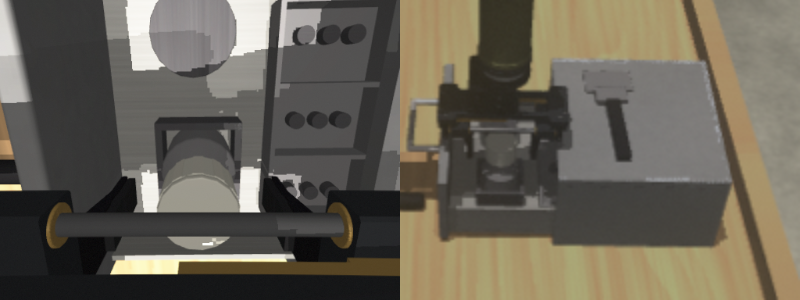

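The cap is centred between the jaws: its middle is at about x=200 and the jaws are at 135 and 262 in the left half of the picture. I'll close the gripper.

>>> apply_moves(targets=[[[0,0,-2],[0,0,0]],[[0,0,-2],[0,0,0]],[[0,0,-2],[0,0,0]],[[0,0,-2],[0,0,0]],[[0,0,-2],[0,0,0]],[[0,0,-2],[0,0,0]]], hand=0, squeeze=50)

```text
time_s: 7.95
tool_pos: [0.5981, -0.0862, 0.1006]
tool_rot: [-180.0, 0.0, 87.0]
force: [-0.1, -0.1, 0.2]
grip_width: 0.048
```

>>> apply_moves(targets=[[[0,0,-2],[0,0,0]],[[0,0,-4],[0,0,0]],[[0,0,-6],[0,0,0]],[[0,0,-6],[0,0,0]]])

```text
time_s: 8.35
tool_pos: [0.5986, -0.0863, 0.0958]
tool_rot: [179.9, 0.0, 87.0]
force: [-2.2, 0.6, 9.5]
grip_width: 0.0479
```

>>> apply_moves(targets=[[[0,0,-2],[0,0,0]],[[0,0,-2.5],[0,0,0]],[[0,0,-2.5],[0,0,0]],[[0,0,-2.5],[0,0,0]]])

```text
time_s: 8.75
tool_pos: [0.5994, -0.0863, 0.0943]
tool_rot: [179.8, 0.1, 87.0]
force: [-3.1, 0.5, 11.8]
grip_width: 0.048
```

>>> apply_moves(targets=[[[0,0,-0.5],[0,0,0.05]],[[0,0,-0.5],[0,0,0.15]],[[0,0,-0.5],[0,0,0.25]],[[0,0,-0.5],[0,0,0.35]],[[0,0,-0.5],[0,0,0.45]]])

```text
time_s: 9.25
tool_pos: [0.6006, -0.0861, 0.0943]
tool_rot: [179.7, 0.2, 113.0]
force: [-0.3, 0.8, 10.7]
grip_width: 0.0484
```

```bash
python3 - <<'E'
from h import *
from cell import env
o=env.get_obs();print(o["time_s"],o["tool_pos"],o["tool_rot"],o["force"],o["wrist_torque"],o["qpos"])
p=env.read_camera("wrist");cv2.imwrite("pics/f.png",cv2.cvtColor(p["image"],4))
E
```

```text
9.25 [ 0.60063743 -0.08605517  0.09434465] [1.79724474e+02 1.62534861e-01 1.12981591e+02] [-0.30250452  0.82904173 10.71781129] [ 0.09780501 -0.03106293  0.01517333] [ 40.01312422  23.83580766 -42.34705627  97.28031275  17.47387744
  65.34868547  15.78705731]
```

View pics/f.png

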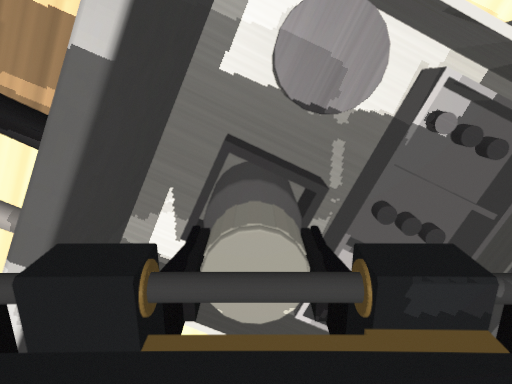

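It is turning with low torque, so the cap isn't slipping in the jaws. I'll carry on to about 61°.

>>> apply_moves(targets=[[[0,0,-0.8],[0,0,0.1]],[[0,0,-1],[0,0,0.2]],[[0,0,-1],[0,0,0.3]],[[0,0,-1],[0,0,0.4]],[[0,0,-1],[0,0,0.5]],[[0,0,-1],[0,0,0.61]],[[0,0,-1],[0,0,0.61]],[[0,0,-1],[0,0,0.61]]])

```text
time_s: 10.1
tool_pos: [0.601, -0.0858, 0.0936]
tool_rot: [179.8, 0.3, 147.7]
force: [-0.0, 0.9, 13.2]
grip_width: 0.0484
```

```bash
python3 - <<'E'
from cell import env
o=env.get_obs();print(o["time_s"],o["tool_pos"],o["tool_rot"],o["force"],o["wrist_torque"],o["qpos"])
E
```

```text
10.1 [ 0.6010457  -0.08578538  0.09363412] [179.82101671   0.31437146 147.71916583] [-0.02310734  0.85741898 13.16460963] [ 0.17663217 -0.04814697  0.07985244] [ 44.71550889  25.97571071 -48.81548805  97.14893418  21.14337276
  66.19066993  47.91181816]
```

>>> apply_moves(targets=[[[0,0,4],[0,0,0]],[[0,0,8],[0,0,0]],[[0,0,12],[0,0,0]],[[0,0,14],[0,0,0]]])

```text
time_s: 10.5
tool_pos: [0.5977, -0.0864, 0.1043]
tool_rot: [-180.0, -0.0, 147.7]
force: [-0.1, 0.2, -0.5]
grip_width: 0.0485
```

>>> apply_moves(targets=[[[0,0,5],[0,0,0]],[[0,0,15],[0,0,0]],[[0,0,28],[0,0,0]],[[0,0,42],[0,0,0]],[[0,0,56],[0,0,0]],[[0,0,68],[0,0,0]],[[0,0,74],[0,0,0]],[[0,0,76],[0,0,0]]])

```text
time_s: 11.3
tool_pos: [0.5986, -0.0863, 0.1817]
tool_rot: [180.0, 0.1, 147.7]
force: [0.1, 0.1, -0.6]
grip_width: 0.0484
```

>>> apply_moves(targets=[[[0,0,0],[0,0,0]],[[0,0,0],[0,0,0]],[[0,0,0],[0,0,0]],[[0,0,0],[0,0,0]]])

```text
time_s: 11.7
tool_pos: [0.5979, -0.0862, 0.18]
tool_rot: [-180.0, -0.0, 147.7]
force: [-0.4, -0.3, -0.5]
grip_width: 0.048
```

```bash
python3 - <<'E'
from h import *
from cell import env
o=env.get_obs();print(o["time_s"],o["tool_pos"],o["tool_rot"],o["force"],o["grip_width"],o["joint_velocities"])
p=env.read_camera("wrist");q=env.read_camera("side")
a=cv2.resize(p["image"],(400,300));b=cv2.resize(q["image"][120:270,210:410],(400,300))
cv2.imwrite("pics/g.png",cv2.cvtColor(np.hstack([a,b]),4))
E
```

```text
11.7 [ 0.59786721 -0.08622445  0.18004849] [-1.79992136e+02 -4.73634548e-02  1.47700384e+02] [-0.36099469 -0.27568553 -0.45966928] 0.04797735248165934 [ 0.02408196 -0.07469105 -0.00422288 -0.06286302 -0.1076002   0.04431978
  0.12812071]
```

View pics/g.png

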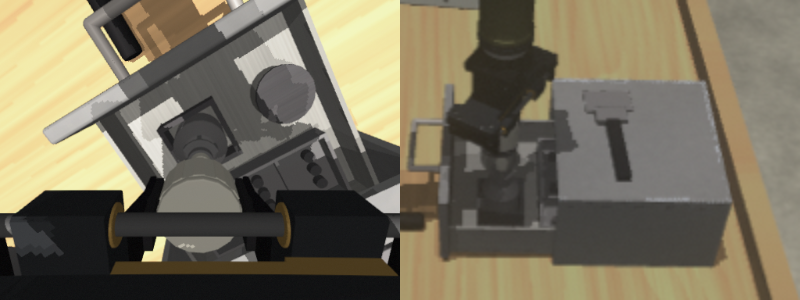

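The cap is held between the jaws at about (200,210) in the left half, with the bare neck visible below it at about (200,145). The drawer is still open.

```bash
python3 -c "
from cell import env
print(env.sign_off())"
```

```text
the job is handed in; nothing more can be done
None
```

I opened the drawer to its stop, freed the cap, and handed the job in with the cap held over the bottle. It took about 12 s of the 51 s. `sign_off` gives no verdict, so whether it passed isn't confirmed.

- **Drawer:** I gripped the handle and pulled it out about 160 mm. Pulling another 4 mm moved nothing and the force rose to about 10 N, so it was at its stop.
- **Cap:** I gripped it at 50 N and pressed it down about 6–7 mm. The upward force was 11.8 N before turning and 13.2 N at the end. I then turned it 60.7° counterclockwise while it was down, and it lifted without resistance.

**Last checks:**
- The tool was about 79 mm above its height when the cap was closed, level and still, and within about 1 mm sideways of where I gripped the cap.
- The grip opening was 48 mm, against a 49 mm cap, and the force of about -0.5 N fits the cap's weight.
- The final picture showed the cap in the jaws, the bare neck below it and the drawer open. The scraper and nut driver, the only bystanders seen in that picture, looked undisturbed.

**Not seen directly:** I took the cap's own turn from the wrist angle and the low torque. None of the checks disagreed.

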